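Turn the revolving vanity tray until the bobby pin cup faces front

TASK

On the low teak stool, push the rim of the revolving five-dish tray round gently with the fingers until the dish with the open steel cup of bobby pins points straight to the front of the stool (its long side nearest the robot), and leave the tray standing still there. Turn it only by the tray itself: do not touch or lift any of the things standing in its dishes, and leave the mirror, the comb and the flap tray beside it as they are.

Things in the scene. Friction and masses are not known exactly. Their poses are not given: they have to be found in the camera images.
- stool: low teak stool used as the vanity: 380 mm deep (its x) by 560 mm wide (its y) by 140 mm high, five slats running along its width; it does not move. Origin at the centre of its underside, z up; -x is its front, the long side nearest the robot (the stool may be turned by up to 0.2 rad)
- carousel_base: fixed round teak foot of the revolving tray, 140 mm across, 13 mm high, standing on the stool. Origin on the turning axis at the stool's top (z = 140 mm); its axes are parallel to the stool's, so its -x points to the front
- carousel: the revolving tray itself. Origin on the turning axis at the stool's top (world z 140 mm), its frame turns with it: its -x points along the centre of the bangles' dish. It turns about the vertical both ways, full turns, on a ball race with light friction (0.05 N m, about 0.5 N at the rim) and coasts a little when let go while moving
- rim_top (a point): point on the tray's turning axis at rim height, 40 mm above the stool's top (world z 180 mm). The aluminium tray is five round dishes in a ring like a flower: each 74 mm across outside, centre 85 mm from the axis, 72 degrees apart, 244 mm overall. The outer dish walls are the rim: 3 mm thick, from 18 to 40 mm above the stool's top, dish floors at 22 mm. This frame turns with the tray
- notch (a point): point in one of the five notches of the rim between neighbouring dishes, 100 mm from the axis at rim height, exactly midway between two dishes; the other notches are 72 degrees apart. A notch is 26 mm wide at its narrowest (69 mm from the axis), 43 mm at 95 mm, 51 mm at 100 mm; a hub plate (top 20 mm above the stool's top) reaches 78 mm from the axis, beyond it the notch is open down to the stool
- pin_cup: the open stainless steel cup with black bobby pins in it: 46 mm across at the mouth, 48 mm high, the pins reach 59 mm; loose in one of the dishes, never the one in front at the start. Origin at the centre of its underside
- bangles: stack of eight bangles, six of glass between two of brass, a ring 61 mm across and 34 mm high, loose in the dish that is roughly in front at the start. Origin at the centre of its underside
- cream_jar: round white lidded jar, 48 mm across, 38 mm high, loose in a dish. Origin at the centre of its underside
- scent_bottle: small amber scent bottle 34 by 22 mm with a round cap, 54 mm high, loose in a dish. Origin at the centre of its underside
- powder_box: round closed stainless steel powder box with a lid and a tiny ball knob, 52 mm across, 40 mm high, loose in a dish. Origin at the centre of its underside
- mirror_top (a point): top edge of the oval mirror (132 by 176 mm) that hinges in its stand (foot 85 by 130 mm, 167 mm wide over the arms) at the rear left of the stool; the top is about 215 mm above the stool's top
- comb: black wide-tooth comb, 170 by 40 by 5 mm, loose, lying along the rear of the stool. Origin at the middle of its underside, its length along its y
- flap_tray: small open aluminium tray 100 by 75 by 22 mm, loose, at the right of the stool. Origin at the centre of its underside
- flap_edge (a point): middle of the free edge of the flip-up flap (52 by 74 mm) hinged on the far rim of the flap tray; it stays at the angle where it is left
Mind the look-alikes: they are no part of the job. What is shaped like the bangles but red is not meant.

How it is judged:
By the outcome, as a careful person would: the job done as asked, in the order asked, and still so for the second after the job is handed in, with the robot touching nothing.
It also fails if it takes over 58 s, if anything falls off the work surface, if the arm or the gripper's body presses on something with over 40 N, if the wrist force passes 120 N, or if a joint passes its speed limit or range.

ROBOT

A 6-joint arm with a two-finger parallel gripper is mounted at the origin on the work surface. World frame = base frame: x ahead of the robot, y to its left, z up, the work surface at z = 0. Lengths are in mm, angles in rad, forces in N, time in s.
With the tool pointing down it reaches from about 350 to 850 mm from the base axis. Payload 8.1 kg.
Tool frame: the origin (TCP) lies between the finger pads; the fingertips stand 22 mm ahead of it and the grasp point (between the pads) lies 3 mm ahead of it; y points along the fingers, x is the direction in which the jaws open and shut, and the axes are right-handed (so a half turn about y gives the same grasp; the last joint's range is limited). The gripper opens to 93 mm and grips with 3 to 60 N. Pads are 15 mm wide; open, the fingers measure 128 mm over their backs; the gripper's body (75 mm by 188 mm) begins 65 mm behind the grasp point.
Start: joints at [-1.385, 0.13, 1.488, -0, 1.523, -0.085], TCP at [160.522, -578.133, 240.635] pointing down, gripper open.
Joint ranges: [-2.96, 2.96], [-0.89, 2.26], [0.02, 2.5], [-1.34, 4.48], [0, 2.73], [-2.66, 2.66]. Speed limits (rad/s): [2.39, 2.39, 2.79, 3.14, 3.14, 3.14].

INTERFACE

Orientations are given as a rotation vector (axis times angle).
In Python, from workcell import status, vision, job gives the robot as it stands.
- The arm moves only by the tool step_arm, never from a script. Its argument "moves" is a list of rows, each an object of numbers: "dx", "dy", "dz": the shift along the world's x, y, z in mm; "rx", "ry", "rz": the turn, a rotation vector about the world's x, y, z in rad; "claw": the closure, from -1 (fully open) to 1 (shut), so that 0 is half open. In form: [{"dx": .., "dy": .., "dz": .., "rx": .., "ry": .., "rz": .., "claw": ..}, ...]. A call has 1 to 10 rows; each row shifts and turns the commanded pose from where the row before left it; what a row does not reach is not made up. A row lasts 1/12 s, in which the tool goes at most 41.7 mm and 7.16 degrees, less where a joint would pass 70% of its speed; a pose out of reach is approached as far as the arm can. A call is refused whole if a number of a shift passes 41.7 or a number of a turn 0.125, either way. A call with a gripper value outside its range is refused whole. The fingers move at their own pace and stop on an object; "squeeze" is the grip in N (left out, the last holds). Time passes only in rows, so rows that do not move let the fingers close. It gives the time, the measured TCP pose, the force and the opening at its end, in the units of the state.
- status.sense(): the state, without advancing time (a new reading comes with each control period).
- vision.camera(name): name is "side" or "top" or "wrist"; returns the picture (480x640x3 uint8, red, green, blue); there is no depth.
- vision.camera_params(name): a dict with "K" (3x3 intrinsics, pixels), "R" (3x3) and "t" (3): a world point X has camera coordinates R X + t; the wrist camera has in their place "tool_from_camera" (4x4, takes a point from camera to tool coordinates, whose origin is the TCP and whose axes are the tool frame's). Camera axes: x right, y down, z forward; pixel columns grow to the right and rows downward; lengths in mm; the calibration is good to about 2 mm. The wrist camera is an equidistant fisheye: a pixel r from the principal point sees the ray r / f radians off the axis. A picture is of the moment at which its call begins: read the wrist's pose just before it. camera_params takes no time and is no camera call.
- job.sign_off(): hands the job in, once; it reports no verdict.
Trained networks look in the newest picture that a camera, given by its name, has taken for a name from the list of things; names that differ only in an ending like _2 or _b are one class to them, and where a whole thing is asked for, a point or a joint stands for the part that bears it (a point fixed in the world has none). Each returns a list of dicts, best first, with "p" (0 to 1); they miss things now and then, are a little off and sometimes report something else, mostly with a low value. They report only what shows in the picture. A call takes as long as a camera call. They do not tell look-alikes from the thing itself.
- vision.spot_in(thing, camera): "bbox" ([left, top, right, bottom] as shares, 0 to 1, of the picture: columns of its width, rows of its height, round what is visible of it).
- vision.masks_of(thing, camera): "pixels" (480x640 bool, what is visible of it) and "bbox" ([left, top, right, bottom] as shares, 0 to 1, of the picture: columns of its width, rows of its height, round what is visible of it).
The state is a dict: "t": time; "joint_positions": joint angles; "qd": joint speeds; "joint_efforts": joint torques, N m; "eef_pos": TCP position; "ee_rot": TCP orientation; "wrist_force": force on the tool from outside, world axes, zero at the start; "ft_torque": the same for the moment, N m; "grip_width": opening from 0.0 (shut) to 1.0 (fully open).
Only numpy, scipy, OpenCV 4.12 (cv2) and the standard library are available. Lean on these libraries where they do the work, as an engineer would, in place of code of your own. Each camera call takes 0.05 s, during which the arm holds its last target. There are 200 camera calls.

## Working session

There is one attempt and no reset: what is moved stays moved. The work goes in short steps, Python scripts to look and compute and a tool call to move; the robot and the scene stay as the last step left them, time stands still between calls to the robot, and variables do not carry over. Pictures are saved under pics/ and viewed, about 8 in all and at most 12, crops included, and the job is handed in when it is done.

Besides the shell and the picture viewer there is one more tool, called after "Emit:" as name(argument=value, ...), one argument or row to a line, values as JSON. step_arm: Moves the arm, as the interface text tells. Its arguments: {"type":"object","properties":{"moves":{"type":"array"},"squeeze":{"type":"number"}},"required":["moves"]}

```bash
mkdir -p pics; cat > h.py <<'E'
import numpy as np, cv2
from workcell import status, vision, job
def snap(c,name):
    im=vision.camera(c); cv2.imwrite(f'pics/{name}.png',im[:,:,::-1]); return im
def ray(c,u,v,z):
    p=vision.camera_params(c);K,R,t=map(np.array,(p['K'],p['R'],p['t']))
    C=-R.T@t; d=R.T@np.linalg.solve(K,[u,v,1]); return (C+d*(z-C[2])/d[2])
def proj(c,X):
    p=vision.camera_params(c);K,R,t=map(np.array,(p['K'],p['R'],p['t']))
    q=K@(R@np.array(X,float)+t); return q[:2]/q[2]
E
python3 - <<'E'
from h import *
s=status.sense();print(s)
for c in('top','side'):
    im=snap(c,c+'0')
    p=vision.camera_params(c);print(c,-np.array(p['R']).T@p['t'])
    for th in ('pin_cup','bangles','cream_jar','scent_bottle','powder_box','carousel','stool','flap_tray','comb','mirror_top'):
        for d in vision.spot_in(th,c)[:3]:
            b=np.array(d['bbox'])*[640,480,640,480]; print(c,th,round(d['p'],2),b.round())
E
```

```text
{'t': 0.0, 'joint_positions': array([-1.38540574e+00,  1.31154546e-01,  1.48924782e+00,  1.18365108e-05,
        1.52298303e+00, -8.53690867e-02]), 'qd': array([-0.0002699 , -0.00093285,  0.00039   ,  0.00071457, -0.00072011,
        0.00132149]), 'joint_efforts': array([ 1.40788219e-03, -5.59843075e+01, -4.91759062e+01,  7.69759901e-02,
        3.53468454e-02, -1.39599260e-04]), 'eef_pos': array([ 160.42698931, -577.62440529,  239.6086279 ]), 'ee_rot': array([-1.32395209,  1.00837928, -1.00617978]), 'wrist_force': array([-0.74593939,  0.35434949, -0.232433  ]), 'ft_torque': array([-0.03443346, -0.02146217, -0.02640376]), 'grip_width': 0.9990595957509898}
top [ 461.14016426   27.77638185 1179.35785989]
top pin_cup 0.59 [410. 228. 437. 252.]
top pin_cup 0.38 [380. 186. 408. 213.]
top bangles 0.59 [343. 130. 419. 155.]
top bangles 0.55 [410. 315. 436. 345.]
top bangles 0.5 [374. 263. 402. 291.]
top cream_jar 0.91 [326. 246. 349. 269.]
top scent_bottle 0.72 [335. 200. 355. 217.]
top powder_box 0.56 [383. 184. 406. 212.]
top powder_box 0.25 [456. 177. 499. 231.]
top carousel 0.74 [324. 1
[... 169 characters left out ...]
 comb 0.19 [459. 177. 500. 231.]
top mirror_top 0.84 [230. 131. 288. 197.]
top mirror_top 0.39 [343. 129. 420. 157.]
side [ 96.46148801 544.65731401 927.44212666]
side pin_cup 0.27 [278. 189. 399. 282.]
side bangles 0.64 [437. 283. 470. 314.]
side bangles 0.24 [238. 161. 301. 210.]
side cream_jar 0.81 [318. 239. 343. 272.]
side scent_bottle 0.85 [285. 212. 307. 238.]
side scent_bottle 0.35 [359. 184. 386. 219.]
side powder_box 0.78 [308. 184. 335. 208.]
side carousel 0.89 [276. 191. 401. 281.]
side stool 0.79 [151. 138. 466. 415.]
side flap_tray 0.77 [355. 149. 411. 188.]
side flap_tray 0.36 [368. 223. 401. 256.]
side comb 0.57 [241. 166. 298. 211.]
side mirror_top 0.84 [175. 170. 211. 272.]
```

View pics/top0.png

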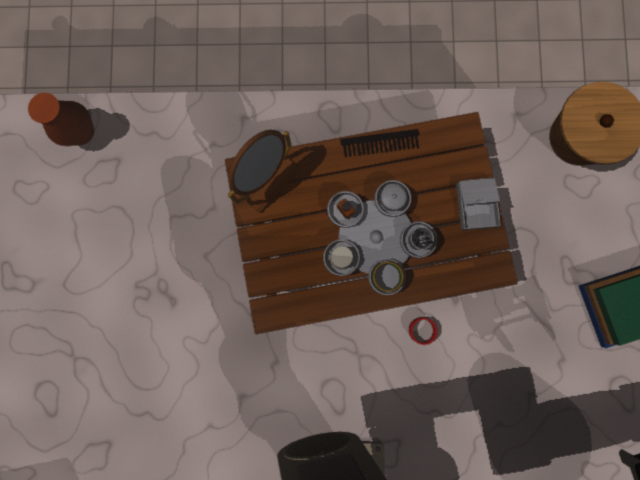

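View pics/side0.png

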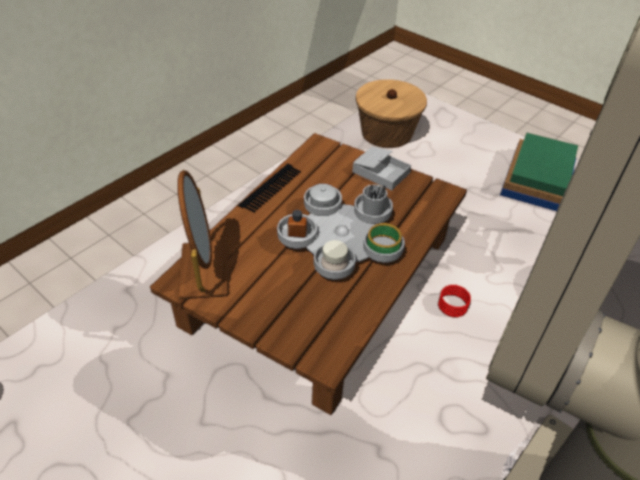

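Top picture:
- The pin cup is the right dish (421,239), with pins standing in it in the side view at (375,200).
- The powder box at (394,197) is the look-alike steel thing.
- The bangles are in front at (387,277). The red ring at (424,330) lies off the stool and is not meant.

Next I fit the tray angle and the stool yaw.

```bash
cat > fit.py <<'E'
from h import *
from scipy.optimize import minimize, differential_evolution
def P(c,X):
    p=vision.camera_params(c);K,R,t=map(np.array,(p['K'],p['R'],p['t']))
    q=(K@(R@X.T+t[:,None])).T; return q[:,:2]/q[:,2:]
def samp(G,uv): return cv2.remap(G,uv[:,0].astype(np.float32)[None],uv[:,1].astype(np.float32)[None],cv2.INTER_LINEAR)[0]
def grad(im):
    g=cv2.GaussianBlur(cv2.cvtColor(im,cv2.COLOR_RGB2GRAY).astype(np.float32),(0,0),1.2)
    return np.hypot(cv2.Sobel(g,5,1,0),cv2.Sobel(g,5,0,1))
A=np.linspace(0,2*np.pi,60,endpoint=False)
def tray_pts(cx,cy,phi,r=37,z=180):
    out=[]
    for k in range(5):
        a=phi+k*2*np.pi/5; B=a+np.deg2rad(np.linspace(-125,125,50))
        out.append(np.c_[cx+85*np.cos(a)+r*np.cos(B),cy+85*np.sin(a)+r*np.sin(B),0*B+z])
    return np.vstack(out)
def fit_tray(ims,c0,cfix=False):
    G={c:grad(im) for c,im in ims.items()}
    def cost(p):
        return -sum(samp(g,P(c,tray_pts(*p))).mean() for c,g in G.items())
    w=8 if cfix else 25
    r=differential_evolution(cost,[(c0[0]-w,c0[0]+w),(c0[1]-w,c0[1]+w),(0,2*np.pi/5)],seed=1,popsize=20)
    return r.x,-r.fun
def angle_from(c,th):  # direct angle of a thing in top image
    pass
E
python3 - <<'E'
from fit import *
im=cv2.imread('pics/top0.png')[:,:,::-1].copy(); ims=cv2.imread('pics/side0.png')[:,:,::-1].copy()
c0=ray('top',377,237,160);print('c0',c0)
for d in ({'top':im},{'side':ims},{'top':im,'side':ims}):
    x,f=fit_tray(d,c0); print(list(d),x[:2].round(1),np.rad2deg(x[2]).round(2),f)
for n,(u,v),z in (('pin',(421,239),190),('pow',(394,197),190),('ban',(387,277),180),('jar',(342,257),195),('scent',(346,209),190)):
    X=ray('top',u,v,z); print(n,X.round(),np.rad2deg(np.arctan2(X[1]-x[1],X[0]-x[0])).round(1))
# stool rectangle fit
def rect(cx,cy,a):
    R=np.array([[np.cos(a),-np.sin(a)],[np.sin(a),np.cos(a)]])
    s=np.linspace(-1,1,60);L=[]
    for e in (-1,1):
        L+= [np.c_[0*s+190*e,280*s],np.c_[190*s,0*s+280*e]]
    q=np.vstack(L)@R.T+[cx,cy]; return np.c_[q,np.full(len(q),140.)]
m=ray('top',370,223,140)
for cs in ({'top':im},{'side':ims},{'top':im,'side':ims}):
    G={c:grad(i) for c,i in cs.items()}
    r=differential_evolution(lambda p:-sum(samp(g,P(c,rect(*p))).mean() for c,g in G.items()),[(m[0]-30,m[0]+30),(m[1]-30,m[1]+30),(-.25,.25)],seed=1,popsize=20)
    print('stool',r.x[:2].round(1),np.rad2deg(r.x[2]),-r.fun)
o=cv2.resize(im[100:345,215:525],None,fx=2.5,fy=2.5)[:,:,::-1].copy()
for X,col in ((tray_pts(*x),(0,255,0)),(rect(*r.x),(0,0,255))):
    for u,v in P('top',X): cv2.circle(o,(int((u-215+.5)*2.5),int((v-100+.5)*2.5)),1,col,-1)
cv2.imwrite('pics/ov.png',o)
E
```

```text
c0 [564.8274008  -87.59624464 160.        ]
['top'] [566.1 -84. ] 48.11 59.28778076171875
['side'] [566.7 -84.5] 51.4 82.42459106445312Traceback (most recent call last):
  File "<stdin>", line 5, in <module>
  File "fit.py", line 22, in fit_tray
    r=differential_evolution(cost,[(c0[0]-w,c0[0]+w),(c0[1]-w,c0[1]+w),(0,2*np.pi/5)],seed=1,popsize=20)
    return fun(*args, **kwargs)
    ret = solver.solve()
    next(self)
    ~~~~^^^^^^
    energy = self.func(parameters)
    return self.f(x, *self.args)
           ~~~~~~^^^^^^^^^^^^^^^
  File "fit.py", line 20, in cost
    return -sum(samp(g,P(c,tray_pts(*p))).mean() for c,g in G.items())
            ~~~^^^^^^^^^^^^^^^^^^^^^^^^^^^^^^^^^^^^^^^^^^^^^^^^^^^^^^^
  File "fit.py", line 20, in <genexpr>
    return -sum(samp(g,P(c,tray_pts(*p))).mean() for c,g in G.items())
                       ~^^^^^^^^^^^^^^^^
  File "fit.py", line 4, in P
    p=vision.camera_params(c);K,R,t=map(np.array,(p['K'],p['R'],p['t']))
ValueError: time passes only in moves, steps and waits
```

Too many calibration calls, so I'll cache them.

```bash
python3 - <<'E'
s=open('h.py').read()
s=s.replace("def snap","import pickle,os\nif os.path.exists('cp.pkl'): CP=pickle.load(open('cp.pkl','rb'))\nelse:\n    CP={c:vision.camera_params(c) for c in('top','side','wrist')}; pickle.dump(CP,open('cp.pkl','wb'))\ndef snap",1).replace("p=vision.camera_params(c);","p=CP[c];")
open('h.py','w').write(s)
f=open('fit.py').read().replace("p=vision.camera_params(c);","p=CP[c];"); open('fit.py','w').write(f)
E
cat > m.py <<'E'
from fit import *
im=cv2.imread('pics/top0.png')[:,:,::-1].copy(); ims=cv2.imread('pics/side0.png')[:,:,::-1].copy()
c0=ray('top',377,237,160)
for d in ({'top':im},{'side':ims},{'top':im,'side':ims}):
    x,f=fit_tray(d,c0); print(list(d),x[:2].round(1),np.rad2deg(x[2]).round(2),f)
for n,(u,v),z in (('pin',(421,239),190),('pow',(394,197),190),('ban',(387,277),180),('jar',(342,257),195),('scent',(346,209),190)):
    X=ray('top',u,v,z); print(n,X.round(),np.rad2deg(np.arctan2(X[1]-x[1],X[0]-x[0])).round(1))
def rect(cx,cy,a):
    R=np.array([[np.cos(a),-np.sin(a)],[np.sin(a),np.cos(a)]])
    s=np.linspace(-1,1,60);L=[]
    for e in (-1,1):
        L+= [np.c_[0*s+190*e,280*s],np.c_[190*s,0*s+280*e]]
    q=np.vstack(L)@R.T+[cx,cy]; return np.c_[q,np.full(len(q),140.)]
m=ray('top',370,223,140)
for cs in ({'top':im},{'side':ims},{'top':im,'side':ims}):
    G={c:grad(i) for c,i in cs.items()}
    r=differential_evolution(lambda p:-sum(samp(g,P(c,rect(*p))).mean() for c,g in G.items()),[(m[0]-30,m[0]+30),(m[1]-30,m[1]+30),(-.25,.25)],seed=1,popsize=20)
    print('stool',r.x[:2].round(1),np.rad2deg(r.x[2]),-r.fun)
o=cv2.resize(im[100:345,215:525],None,fx=2.5,fy=2.5)[:,:,::-1].copy()
for X,col in ((tray_pts(*x),(0,255,0)),(rect(*r.x),(0,0,255))):
    for u,v in P('top',X): cv2.circle(o,(int((u-215+.5)*2.5),int((v-100+.5)*2.5)),1,col,-1)
cv2.imwrite('pics/ov.png',o)
E
python3 m.py
```

```text
['top'] [566.1 -84. ] 48.11 59.28778076171875
['side'] [566.7 -84.5] 51.4 82.42459106445312
['top', 'side'] [564.8 -83.4] 48.59 132.96722412109375
pin [ 557. -172.  190.] -95.1
pow [ 643. -120.  190.] -25.3
ban [ 482. -104.  180.] -166.3
jar [522. -13. 195.] 121.3
scent [619. -23. 190.] 48.0
stool [603.1 -73.2] 10.192490235787057 100.9964370727539
stool [596.5 -64.5] 10.067383799085267 148.7775421142578
stool [600.6 -64.3] 9.937166495390155 192.90322875976562
```

View pics/ov.png

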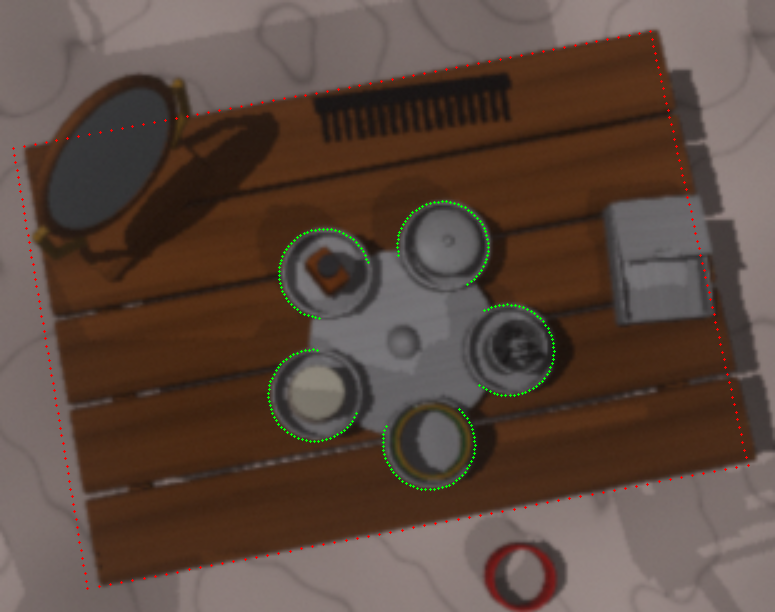

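The overlay puts the pin dish at about -95.4°. The stool yaw is 10°, so the target is 190° (-170°), a turn of about 74.6° clockwise. I'll put the closed fingers in the notch behind the pin dish at -59.4°, with the jaw axis radial.

```bash
cat > plan.py <<'E'
from fit import *
from scipy.spatial.transform import Rotation as Ro
s=status.sense(); R=Ro.from_rotvec(s['ee_rot']).as_matrix()
print(s['t'],s['eef_pos'].round(1),R.round(2).tolist(),s['joint_positions'].round(2),s['wrist_force'].round(1),s['grip_width'])
print('jaw deg',np.rad2deg(np.arctan2(R[1,0],R[0,0])))
C=np.array([565,-83.5])
for a in (-59.4,-62,-65,-75,-90,-105,-120,-130,-139.5):
    print(a,(C+100*np.array([np.cos(np.deg2rad(a)),np.sin(np.deg2rad(a))])).round(1))
E
python3 plan.py
```

```text
1.1 [ 160.5 -578.1  240.6] [[0.27, 0.0, 0.96], [-0.96, -0.0, 0.27], [0.0, -1.0, 0.0]] [-1.39  0.13  1.49  0.    1.52 -0.09] [-0.2 -0.1  0.5] 0.9976366231332365
jaw deg -74.48237860605087
-59.4 [ 615.9 -169.6]
-62 [ 611.9 -171.8]
-65 [ 607.3 -174.1]
-75 [ 590.9 -180.1]
-90 [ 565.  -183.5]
-105 [ 539.1 -180.1]
-120 [ 515.  -170.1]
-130 [ 500.7 -160.1]
-139.5 [ 489.  -148.4]
```

Emit:
step_arm(
  moves=[
    {"dx": 20,"dy": 18,"dz": 10,"claw": 1},
    {"dx": 25,"dy": 22.5,"dz": 10,"claw": 1},
    {"dx": 25,"dy": 22.5,"dz": 10,"claw": 1},
    {"dx": 25,"dy": 22.5,"claw": 1},
    {"dx": 25,"dy": 22.5,"claw": 1},
    {"dx": 25,"dy": 22.5,"claw": 1},
    {"dx": 25,"dy": 22.5,"claw": 1},
    {"dx": 25,"dy": 22.5,"claw": 1},
    {"dx": 25,"dy": 22.5,"claw": 1},
    {"dx": 25,"dy": 22.5,"claw": 1},
  ],
  squeeze=10,
)

```text
schema error: expected keys dx, dy, dz, rx, ry, rz, claw
```

Emit:
step_arm(
  moves=[
    {"dx": 25,"dy": 22.5,"rz": 0.03,"claw": 1},
    {"dx": 25,"dy": 22.5,"rz": 0.03,"claw": 1},
    {"dx": 25,"dy": 22.5,"rz": 0.03,"claw": 1},
    {"dx": 25,"dy": 22.5,"rz": 0.03,"claw": 1},
    {"dx": 25,"dy": 22.5,"rz": 0.03,"claw": 1},
    {"dx": 25,"dy": 22.5,"rz": 0.03,"claw": 1},
    {"dx": 25,"dy": 22.5,"rz": 0.03,"claw": 1},
    {"dx": 25,"dy": 22.5,"rz": 0.03,"claw": 1},
    {"dx": 10,"dy": 10,"rz": 0.023,"claw": 1},
    {"claw": 1},
  ],
)

```text
schema error: expected keys dx, dy, dz, rx, ry, rz, claw
```

```bash
python3 plan.py | head -2; python3 - <<'E'
from h import *
for c in('wrist','top'): snap(c,c+'1')
E
```

```text
1.1 [ 160.5 -578.1  240.6] [[0.27, 0.0, 0.96], [-0.96, -0.0, 0.27], [0.0, -1.0, 0.0]] [-1.39  0.13  1.49  0.    1.52 -0.09] [-0.2 -0.1  0.5] 0.9976366231332365
jaw deg -74.48237860605087
```

View pics/wrist1.png

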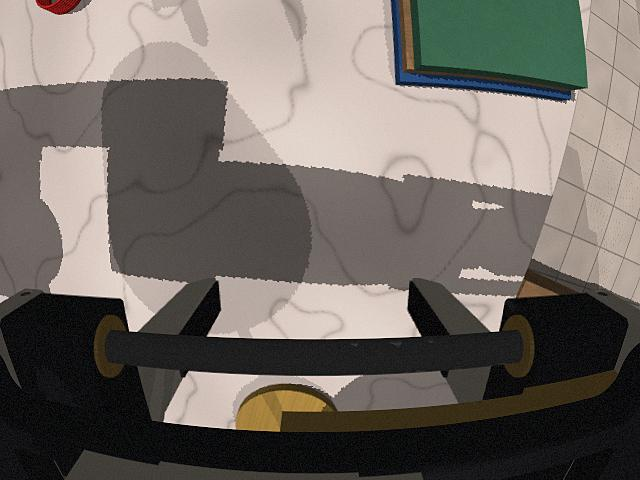

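All keys are required in each row, so both calls were refused and nothing moved (the wrist picture shows only the start area). I'll resend them in full.

Emit:
step_arm(
  moves=[
    {"dx": 20,"dy": 18,"dz": 10,"rx": 0,"ry": 0,"rz": 0,"claw": 1},
    {"dx": 25,"dy": 22.5,"dz": 10,"rx": 0,"ry": 0,"rz": 0,"claw": 1},
    {"dx": 25,"dy": 22.5,"dz": 10,"rx": 0,"ry": 0,"rz": 0,"claw": 1},
    {"dx": 25,"dy": 22.5,"dz": 0,"rx": 0,"ry": 0,"rz": 0,"claw": 1},
    {"dx": 25,"dy": 22.5,"dz": 0,"rx": 0,"ry": 0,"rz": 0,"claw": 1},
    {"dx": 25,"dy": 22.5,"dz": 0,"rx": 0,"ry": 0,"rz": 0,"claw": 1},
    {"dx": 25,"dy": 22.5,"dz": 0,"rx": 0,"ry": 0,"rz": 0,"claw": 1},
    {"dx": 25,"dy": 22.5,"dz": 0,"rx": 0,"ry": 0,"rz": 0,"claw": 1},
    {"dx": 25,"dy": 22.5,"dz": 0,"rx": 0,"ry": 0,"rz": 0,"claw": 1},
    {"dx": 25,"dy": 22.5,"dz": 0,"rx": 0,"ry": 0,"rz": 0,"claw": 1},
  ],
  squeeze=10,
)

```text
t: 2.03
eef_pos: [406.5, -356.4, 270.9]
ee_rot: [-1.325, 1.007, -1.008]
wrist_force: [0.3, -0.9, 1.4]
grip_width: 0.333
```

Emit:
step_arm(
  moves=[
    {"dx": 25,"dy": 22.5,"dz": 0,"rx": 0,"ry": 0,"rz": 0.03,"claw": 1},
    {"dx": 25,"dy": 22.5,"dz": 0,"rx": 0,"ry": 0,"rz": 0.03,"claw": 1},
    {"dx": 25,"dy": 22.5,"dz": 0,"rx": 0,"ry": 0,"rz": 0.03,"claw": 1},
    {"dx": 25,"dy": 22.5,"dz": 0,"rx": 0,"ry": 0,"rz": 0.03,"claw": 1},
    {"dx": 25,"dy": 22.5,"dz": 0,"rx": 0,"ry": 0,"rz": 0.03,"claw": 1},
    {"dx": 25,"dy": 22.5,"dz": 0,"rx": 0,"ry": 0,"rz": 0.03,"claw": 1},
    {"dx": 25,"dy": 22.5,"dz": 0,"rx": 0,"ry": 0,"rz": 0.03,"claw": 1},
    {"dx": 25,"dy": 22.5,"dz": 0,"rx": 0,"ry": 0,"rz": 0.03,"claw": 1},
    {"dx": 10,"dy": 10,"dz": 0,"rx": 0,"ry": 0,"rz": 0.023,"claw": 1},
    {"dx": 0,"dy": 0,"dz": 0,"rx": 0,"ry": 0,"rz": 0,"claw": 1},
  ],
)

```text
t: 2.87
eef_pos: [617.2, -164.9, 270.1]
ee_rot: [-1.416, 0.804, -0.803]
wrist_force: [-1.2, -0.2, -0.5]
grip_width: 0.004
```

```bash
python3 plan.py | head -2; python3 - <<'E'
from h import *
for c in('wrist','top'): snap(c,c+'1')
E
```

```text
2.8667 [ 617.2 -164.9  270.1] [[0.51, -0.0, 0.86], [-0.86, 0.0, 0.51], [-0.0, -1.0, 0.0]] [-0.34  0.23  1.33  0.    1.59  0.69] [-1.2 -0.2 -0.5] 0.0040323681868229475
jaw deg -59.12960310177155
```

View pics/wrist1.png

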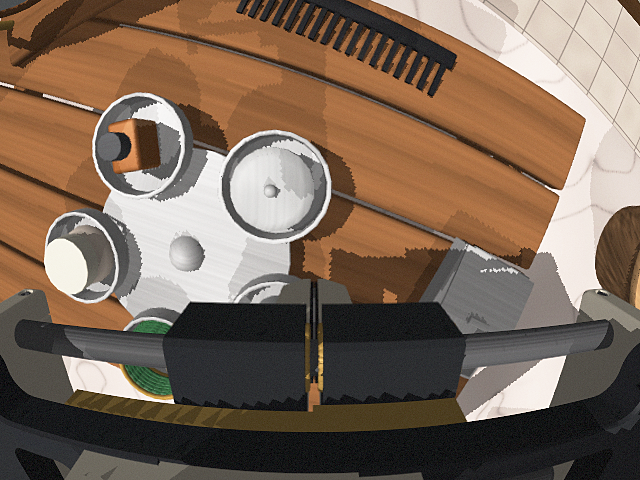

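The wrist view shows the closed fingers (about 315,300) between the powder box (275,187) and the pin dish. I'll descend into the notch.

Emit:
step_arm(
  moves=[
    {"dx": -1,"dy": -5,"dz": -15,"rx": 0,"ry": 0,"rz": 0,"claw": 1},
    {"dx": 0,"dy": 0,"dz": -15,"rx": 0,"ry": 0,"rz": 0,"claw": 1},
    {"dx": 0,"dy": 0,"dz": -15,"rx": 0,"ry": 0,"rz": 0,"claw": 1},
    {"dx": 0,"dy": 0,"dz": -12,"rx": 0,"ry": 0,"rz": 0,"claw": 1},
    {"dx": 0,"dy": 0,"dz": -8,"rx": 0,"ry": 0,"rz": 0,"claw": 1},
    {"dx": 0,"dy": 0,"dz": -8,"rx": 0,"ry": 0,"rz": 0,"claw": 1},
    {"dx": 0,"dy": 0,"dz": -8,"rx": 0,"ry": 0,"rz": 0,"claw": 1},
    {"dx": 0,"dy": 0,"dz": -6,"rx": 0,"ry": 0,"rz": 0,"claw": 1},
    {"dx": 0,"dy": 0,"dz": 0,"rx": 0,"ry": 0,"rz": 0,"claw": 1},
  ],
)

```text
t: 3.72
eef_pos: [613.9, -172.5, 182.1]
ee_rot: [-1.416, 0.809, -0.806]
wrist_force: [-0.2, 0.3, 0.0]
grip_width: 0.005
```

```bash
cat > look.py <<'E'
import sys; from fit import *
n=sys.argv[1]; im=snap('top','top'+n); si=snap('side','side'+n)
for d in ({'top':im},{'top':im,'side':si}):
    x,f=fit_tray(d,(565,-83.5),True); print(x[:2].round(1),(np.rad2deg(x[2])%72).round(2),round(f))
s=status.sense();print(s['t'],s['eef_pos'].round(1),s['wrist_force'].round(1))
cv2.imwrite(f'pics/c{n}.png',np.vstack([cv2.resize(im[160:310,290:470],None,fx=2.5,fy=2.5)[:300],cv2.resize(si[150:300,250:430],None,fx=2.5,fy=2.5)[:300]])[:,:,::-1])
E
python3 look.py 2
python3 - <<'E'
import numpy as np
# arc rows 3 deg from -59.4
C=np.array([565,-83.5]);p=None
for a in -59.4-3*np.arange(0,28):
    q=C+100*np.array([np.cos(np.deg2rad(a)),np.sin(np.deg2rad(a))])
    if p is not None: print(round(a,1),(q-p).round(1),end='; ')
    p=q
E
```

```text
[565.8 -84. ] 48.54 60
[566.9 -83.7] 50.89 143
3.8167 [ 614.6 -172.6  183.8] [-0.1  0.   0.5]
-62.4 [-4.6 -2.5]; -65.4 [-4.7 -2.3]; -68.4 [-4.8 -2.1]; -71.4 [-4.9 -1.8]; -74.4 [-5.  -1.5]; -77.4 [-5.1 -1.3]; -80.4 [-5.1 -1. ]; -83.4 [-5.2 -0.7]; -86.4 [-5.2 -0.5]; -89.4 [-5.2 -0.2]; -92.4 [-5.2  0.1]; -95.4 [-5.2  0.4]; -98.4 [-5.2  0.6]; -101.4 [-5.2  0.9]; -104.4 [-5.1  1.2]; -107.4 [-5.   1.4]; -110.4 [-5.   1.7]; -113.4 [-4.9  2. ]; -116.4 [-4.7  2.2]; -119.4 [-4.6  2.4]; -122.4 [-4.5  2.7]; -125.4 [-4.3  2.9]; -128.4 [-4.2  3.1]; -131.4 [-4.   3.4]; -134.4 [-3.8  3.6]; -137.4 [-3.6  3.8]; -140.4 [-3.4  3.9];
```

View pics/c2.png

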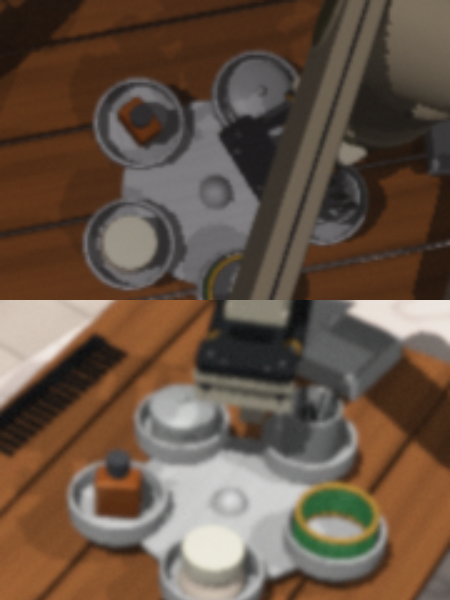

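The fingers are in the notch, clear of the powder box and pin cup, and the body is above the pins. Now a slow arc push.

Emit:
step_arm(
  moves=[
    {"dx": -3.1,"dy": -1.6,"dz": 0,"rx": 0,"ry": 0,"rz": -0.035,"claw": 1},
    {"dx": -3.1,"dy": -1.5,"dz": 0,"rx": 0,"ry": 0,"rz": -0.035,"claw": 1},
    {"dx": -3.2,"dy": -1.4,"dz": 0,"rx": 0,"ry": 0,"rz": -0.035,"claw": 1},
    {"dx": -3.2,"dy": -1.3,"dz": 0,"rx": 0,"ry": 0,"rz": -0.035,"claw": 1},
    {"dx": -3.3,"dy": -1.2,"dz": 0,"rx": 0,"ry": 0,"rz": -0.035,"claw": 1},
    {"dx": -3.3,"dy": -1.1,"dz": 0,"rx": 0,"ry": 0,"rz": -0.035,"claw": 1},
    {"dx": -3.4,"dy": -1.0,"dz": 0,"rx": 0,"ry": 0,"rz": -0.035,"claw": 1},
    {"dx": -3.4,"dy": -0.85,"dz": 0,"rx": 0,"ry": 0,"rz": -0.035,"claw": 1},
    {"dx": -3.4,"dy": -0.7,"dz": 0,"rx": 0,"ry": 0,"rz": -0.035,"claw": 1},
    {"dx": -3.45,"dy": -0.6,"dz": 0,"rx": 0,"ry": 0,"rz": -0.035,"claw": 1},
  ],
)

```text
t: 4.65
eef_pos: [582.2, -184.2, 184.8]
ee_rot: [-1.289, 1.072, -1.075]
wrist_force: [0.7, -1.3, -0.6]
grip_width: 0.007
```

```bash
python3 look.py 3; python3 plan.py|head -2
```

```text
[565.6 -84. ] 32.72 58
[567.  -83.4] 34.28 134
4.75 [ 581.9 -184.1  184.7] [ 1.5 -1.   0.2]
4.75 [ 581.9 -184.1  184.7] [[0.18, 0.0, 0.98], [-0.98, -0.0, 0.18], [0.0, -1.0, 0.0]] [-0.39  0.19  1.53 -0.    1.42  1.  ] [ 1.5 -1.   0.2] 0.001091975071637621
jaw deg -79.51103005404192
```

View pics/c3.png

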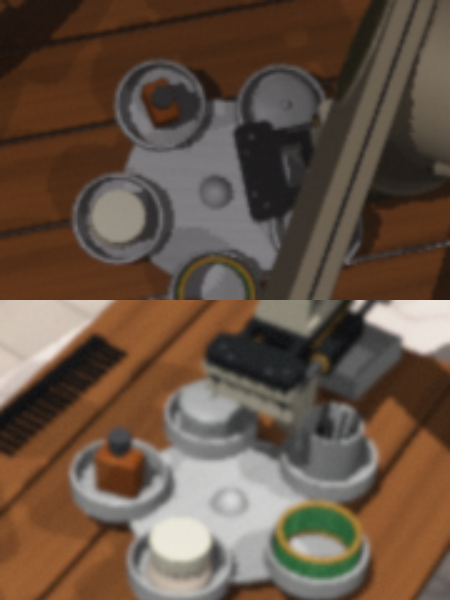

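The tray follows: pin dish now at about -111°, finger offset 31° as predicted, and the items are untouched. Continuing.

Emit:
step_arm(
  moves=[
    {"dx": -3.5,"dy": -0.4,"dz": 0,"rx": 0,"ry": 0,"rz": -0.035,"claw": 1},
    {"dx": -3.5,"dy": -0.3,"dz": 0,"rx": 0,"ry": 0,"rz": -0.035,"claw": 1},
    {"dx": -3.5,"dy": -0.2,"dz": 0,"rx": 0,"ry": 0,"rz": -0.035,"claw": 1},
    {"dx": -3.5,"dy": 0,"dz": 0,"rx": 0,"ry": 0,"rz": -0.035,"claw": 1},
    {"dx": -3.5,"dy": 0.1,"dz": 0,"rx": 0,"ry": 0,"rz": -0.035,"claw": 1},
    {"dx": -3.5,"dy": 0.2,"dz": 0,"rx": 0,"ry": 0,"rz": -0.035,"claw": 1},
    {"dx": -3.5,"dy": 0.3,"dz": 0,"rx": 0,"ry": 0,"rz": -0.035,"claw": 1},
    {"dx": -3.5,"dy": 0.4,"dz": 0,"rx": 0,"ry": 0,"rz": -0.035,"claw": 1},
    {"dx": -3.5,"dy": 0.5,"dz": 0,"rx": 0,"ry": 0,"rz": -0.035,"claw": 1},
    {"dx": -3.5,"dy": 0.7,"dz": 0,"rx": 0,"ry": 0,"rz": -0.035,"claw": 1},
  ],
)

```text
t: 5.58
eef_pos: [547.2, -182.8, 184.4]
ee_rot: [-1.125, 1.329, -1.332]
wrist_force: [-1.0, -0.8, 0.0]
grip_width: 0.004
```

Emit:
step_arm(
  moves=[
    {"dx": -3.4,"dy": 0.8,"dz": 0,"rx": 0,"ry": 0,"rz": -0.035,"claw": 1},
    {"dx": -3.4,"dy": 0.9,"dz": 0,"rx": 0,"ry": 0,"rz": -0.035,"claw": 1},
    {"dx": -3.4,"dy": 1.0,"dz": 0,"rx": 0,"ry": 0,"rz": -0.035,"claw": 1},
    {"dx": -3.3,"dy": 1.1,"dz": 0,"rx": 0,"ry": 0,"rz": -0.035,"claw": 1},
    {"dx": -3.3,"dy": 1.2,"dz": 0,"rx": 0,"ry": 0,"rz": -0.035,"claw": 1},
    {"dx": -3.2,"dy": 1.4,"dz": 0,"rx": 0,"ry": 0,"rz": -0.035,"claw": 1},
    {"dx": -3.2,"dy": 1.5,"dz": 0,"rx": 0,"ry": 0,"rz": -0.035,"claw": 1},
    {"dx": -3.1,"dy": 1.6,"dz": 0,"rx": 0,"ry": 0,"rz": -0.035,"claw": 1},
    {"dx": -3.1,"dy": 1.7,"dz": 0,"rx": 0,"ry": 0,"rz": -0.035,"claw": 1},
    {"dx": -3.0,"dy": 1.8,"dz": 0,"rx": 0,"ry": 0,"rz": -0.035,"claw": 1},
  ],
)

```text
t: 6.42
eef_pos: [514.7, -169.8, 184.5]
ee_rot: [-0.918, 1.577, -1.58]
wrist_force: [-0.1, -0.7, -0.8]
grip_width: 0.01
```

```bash
python3 look.py 4; python3 plan.py|head -2
```

```text
[566.1 -83.9] 63.8 55
[565.9 -85.4] 64.21 142
6.5167 [ 514.5 -169.5  184.3] [-0.  -0.1 -0.2]
6.5167 [ 514.5 -169.5  184.3] [[-0.49, 0.0, 0.87], [-0.87, -0.0, -0.49], [-0.0, -1.0, 0.0]] [-0.41  0.01  1.72  0.    1.41  1.67] [-0.  -0.1 -0.2] 0.004542197593258085
jaw deg -119.53219553072574
```

Pin dish at about -152°, 18° to go. Continuing and slowing down at the end.

Emit:
step_arm(
  moves=[
    {"dx": -3.0,"dy": 1.9,"dz": 0,"rx": 0,"ry": 0,"rz": -0.035,"claw": 1},
    {"dx": -2.9,"dy": 1.9,"dz": 0,"rx": 0,"ry": 0,"rz": -0.035,"claw": 1},
    {"dx": -2.8,"dy": 2.0,"dz": 0,"rx": 0,"ry": 0,"rz": -0.035,"claw": 1},
    {"dx": -2.8,"dy": 2.1,"dz": 0,"rx": 0,"ry": 0,"rz": -0.035,"claw": 1},
    {"dx": -2.7,"dy": 2.2,"dz": 0,"rx": 0,"ry": 0,"rz": -0.035,"claw": 1},
    {"dx": -2.6,"dy": 2.3,"dz": 0,"rx": 0,"ry": 0,"rz": -0.035,"claw": 1},
    {"dx": -1.3,"dy": 1.2,"dz": 0,"rx": 0,"ry": 0,"rz": -0.017,"claw": 1},
    {"dx": -1.3,"dy": 1.2,"dz": 0,"rx": 0,"ry": 0,"rz": -0.017,"claw": 1},
    {"dx": -0.6,"dy": 0.6,"dz": 0,"rx": 0,"ry": 0,"rz": -0.008,"claw": 1},
    {"dx": 0,"dy": 0,"dz": 0,"rx": 0,"ry": 0,"rz": 0,"claw": 1},
  ],
)

```text
t: 7.35
eef_pos: [494.3, -154.1, 183.8]
ee_rot: [-0.742, 1.748, -1.748]
wrist_force: [-0.4, 0.2, 0.0]
grip_width: 0.004
```

```bash
python3 look.py 5; python3 plan.py|head -2
```

```text
[565.9 -84.3] 48.62 55
[565.2 -87. ] 50.18 142
7.45 [ 494.3 -154.2  183.6] [0.5 1.  0. ]
7.45 [ 494.3 -154.2  183.6] [[-0.69, -0.0, 0.72], [-0.72, 0.0, -0.69], [0.0, -1.0, -0.0]] [-0.4  -0.06  1.79 -0.    1.41  1.94] [0.5 1.  0. ] 0.0076744668035969195
jaw deg -133.963311991746
```

About 2.6° remain. A last slow push, then back off, lift and retreat for an unoccluded check.

Emit:
step_arm(
  moves=[
    {"dx": -0.8,"dy": 0.9,"dz": 0,"rx": 0,"ry": 0,"rz": -0.01,"claw": 1},
    {"dx": -0.8,"dy": 0.9,"dz": 0,"rx": 0,"ry": 0,"rz": -0.01,"claw": 1},
    {"dx": -0.8,"dy": 0.9,"dz": 0,"rx": 0,"ry": 0,"rz": -0.01,"claw": 1},
    {"dx": -0.7,"dy": 0.8,"dz": 0,"rx": 0,"ry": 0,"rz": -0.01,"claw": 1},
    {"dx": 0,"dy": 0,"dz": 0,"rx": 0,"ry": 0,"rz": 0,"claw": 1},
    {"dx": 0,"dy": 0,"dz": 0,"rx": 0,"ry": 0,"rz": 0,"claw": 1},
    {"dx": 1.5,"dy": -1.5,"dz": 0,"rx": 0,"ry": 0,"rz": 0,"claw": 1},
    {"dx": 1.5,"dy": -1.5,"dz": 0,"rx": 0,"ry": 0,"rz": 0,"claw": 1},
    {"dx": 0,"dy": 0,"dz": 10,"rx": 0,"ry": 0,"rz": 0,"claw": 1},
    {"dx": 0,"dy": 0,"dz": 15,"rx": 0,"ry": 0,"rz": 0,"claw": 1},
  ],
)

```text
t: 8.28
eef_pos: [493.2, -153.4, 207.6]
ee_rot: [-0.714, 1.778, -1.773]
wrist_force: [0.2, -0.2, -0.4]
grip_width: 0.006
```

Emit:
step_arm(
  moves=[
    {"dx": 0,"dy": 0,"dz": 25,"rx": 0,"ry": 0,"rz": 0,"claw": 1},
    {"dx": 0,"dy": 0,"dz": 25,"rx": 0,"ry": 0,"rz": 0,"claw": 1},
    {"dx": 0,"dy": -25,"dz": 25,"rx": 0,"ry": 0,"rz": 0,"claw": 1},
    {"dx": 0,"dy": -35,"dz": 0,"rx": 0,"ry": 0,"rz": 0,"claw": 1},
    {"dx": 0,"dy": -35,"dz": 0,"rx": 0,"ry": 0,"rz": 0,"claw": 1},
    {"dx": 0,"dy": -35,"dz": 0,"rx": 0,"ry": 0,"rz": 0,"claw": 1},
    {"dx": 0,"dy": -35,"dz": 0,"rx": 0,"ry": 0,"rz": 0,"claw": 1},
    {"dx": 0,"dy": -35,"dz": 0,"rx": 0,"ry": 0,"rz": 0,"claw": 1},
    {"dx": 0,"dy": -35,"dz": 0,"rx": 0,"ry": 0,"rz": 0,"claw": 1},
    {"dx": 0,"dy": 0,"dz": 0,"rx": 0,"ry": 0,"rz": 0,"claw": 1},
  ],
)

```text
t: 9.12
eef_pos: [492.6, -394.3, 283.0]
ee_rot: [-0.71, 1.778, -1.779]
wrist_force: [-0.1, -0.3, -1.5]
grip_width: 0.009
```

```bash
python3 look.py 6; sed -e 's/top0/top6/;s/side0/side6/;s/ov.png/ov6.png/' m.py > m6.py; python3 m6.py
```

```text
[565.7 -85.1] 45.65 59
[564.8 -85.8] 46.39 146
9.2167 [ 493.7 -390.   283.5] [0.5 0.9 0.1]
['top'] [565.7 -84.9] 45.78 58.85329055786133
['side'] [563.2 -87.3] 46.29 92.08103942871094
['top', 'side'] [565.  -85.7] 46.49 145.73170471191406
pin [ 557. -172.  190.] -95.4
pow [ 643. -120.  190.] -24.0
ban [ 482. -104.  180.] -167.9
jar [522. -13. 195.] 120.6
scent [619. -23. 190.] 49.2
stool [603.1 -73.4] 10.13368557900963 103.6389389038086
stool [596.4 -64.7] 10.131675375553838 146.19720458984375
stool [600.9 -64.1] 9.939305763211198 197.03460693359375
```

View pics/ov6.png

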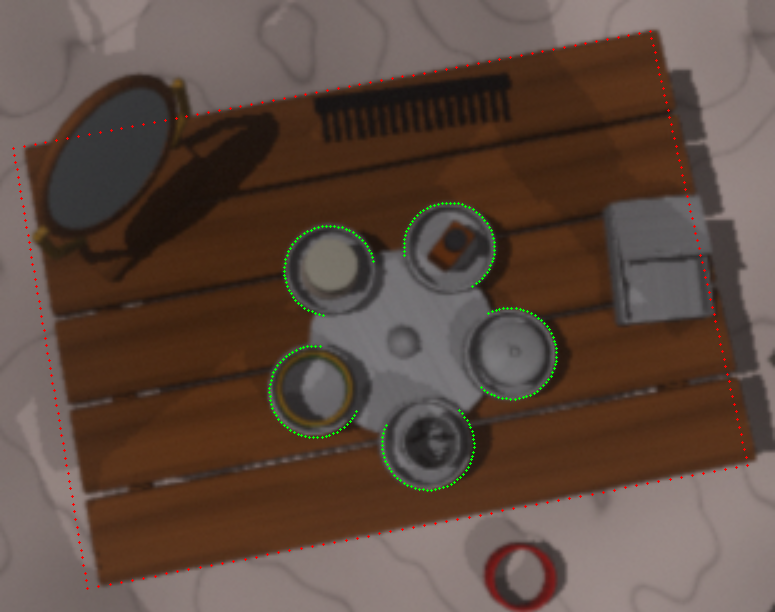

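The pin dish now measures between -170.3° and -169.5°, against the stool's front at about -170°. The comb, mirror and flap tray look the same as at the start. Handing in.

```bash
python3 -c "
from workcell import job,status
print(job.sign_off())"
```

```text
the job is handed in; nothing more can be done
None
```

The dish with the pin cup now points straight to the stool's front, and the job is handed in with the robot clear of the tray at about 9 s of the 58 s. I put the closed fingers in the notch behind that dish and pushed the rim about 75° clockwise in slow steps. I then backed off, lifted and moved away.

- **Angle:** the last unoccluded fit puts the pin dish at -169.5° to -170.3°, and the stool's front at about -170° (10° yaw). The two cameras' fits differed by up to about 3° at the start and during the push, but agreed within 1° at the end.
- **Standing still:** I took only one round of pictures after letting go, so I did not check separately that the tray stays still.
- **Everything else:** the wrist force readings stayed under 2 N. In the last picture all five things stand in their dishes, and the mirror, comb and flap tray look the same as at the start.
- **Refused calls:** my first two move calls were refused for missing keys, and nothing moved.

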